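# Infrared temperature check on the tuna

### The arm

A 7-joint arm with a two-finger parallel gripper is mounted at the origin on the work surface. World frame = base frame: x ahead of the robot, y to its left, z up, the work surface at z = 0. Lengths are in mm, angles in rad, forces in N, time in s.
With the tool pointing down it reaches from about 425 to 1025 mm from the base axis. Payload 9.4 kg.
Tool frame: the origin (TCP) lies at the very end of the fingers, on their centre line; the grasp point (between the pads) lies 19 mm behind it; z points along the fingers, x is the direction in which the jaws open and shut, and the axes are right-handed (so a half turn about z gives the same grasp; the last joint's range is limited). The gripper opens to 85 mm and grips with 20 to 120 N. Pads are 22 mm wide; open, the fingers measure 114 mm over their backs; the gripper's body (76 mm by 85 mm) begins 54 mm behind the grasp point. The pads swing forward as they close: fully open they stand 13 mm farther back than shut.
Start: joints at [-1.278, 0.599, -0.003, 1.599, 0.002, 0.943, -0.08], TCP at [262.04, 675.988, 231.275] pointing down, gripper open.
Joint ranges: [-2.57, 2.57], [-0.35, 1.97], [-1.29, 1.29], [0.11, 2.56], [-1.05, 4.19], [0.11, 1.86], [-2.63, 2.63]. Speed limits (rad/s): [2.22, 2.22, 3.01, 3.01, 3.14, 3.14, 3.14].

### API

Orientations are given as [roll, pitch, yaw] about the fixed x, y, z axes, in that order (R = Rz(yaw) Ry(pitch) Rx(roll)).
In Python, from bench import bot gives the robot as it stands. The module is installed in compiled form; this text tells all that it offers.
- The arm moves only by the tool arm_command, never from a script. Its argument "moves" is a list of rows, each a list of 4 numbers: the shift along the tool's x, y, z in cm, then the turn about the tool's z in degrees. In form: [[dx, dy, dz, yaw], ...]. A call has 1 to 20 rows; each row is the pose to reach, as a shift and turn from the pose measured when the call began, along the tool's axes at that moment; what a row does not reach only later rows make up. A row lasts 1/10 s, in which the tool goes at most 50 mm and 8.59 degrees, less where a joint would pass 70% of its speed; a pose out of reach is approached as far as the arm can. A call with a gripper value outside its range is refused whole. "claw" is the gripper's target within -1 to 1 (fully open at 1, half-way at 0, shut at -1), set as the call begins (left out, the last holds). The fingers move at their own pace and stop on an object; "newtons" is the grip in N (left out, the last holds). Time passes only in rows, so rows that repeat a pose let the fingers close. It gives the time, the measured TCP pose, the force and the opening at its end, in the units of the state.
- bot.get_state(): the state, without advancing time (a new reading comes with each control period).
- bot.capture(name): name is "scene" or "top"; returns a dict with "img" (400x640x3 uint8, red, green, blue), "K" (3x3 intrinsics, pixels), "k1" (the pictures are not rectified: a ray, as slopes to the right and down, at radius r is drawn at 1 + k1 r^2 times it, then the intrinsics apply), "T" (4x4, takes a point from camera to world coordinates). Camera axes: x right, y down, z forward; pixel columns grow to the right and rows downward; lengths in mm; the calibration is good to about 2 mm. A picture is of the moment at which its call begins. There is no depth.
- bot.finish_job(): hands the job in, once; it reports no verdict.
Trained networks look in the newest picture that a camera, given by its name, has taken for a name from the list of things; names that differ only in an ending like _2 or _b are one class to them, and where a whole thing is asked for, a point or a joint stands for the part that bears it (a point fixed in the world has none). Each returns a list of dicts, best first, with "confidence" (0 to 1); they miss things now and then, are a little off and sometimes report something else, mostly with a low value. They report only what shows in the picture. A call takes as long as a camera call.
- bot.search_frame(label, camera): "point" ([column, row] in pixels, amid what is visible of it).
The state is a dict: "time_s": time; "joint_positions": joint angles; "joint_velocities": joint speeds; "joint_torque": joint torques, N m; "position": TCP position; "orientation": TCP orientation; "contact_force": force on the tool from outside, world axes, zero at the start; "ft_torque": the same for the moment, N m; "width": finger opening in mm.
Only numpy, scipy, OpenCV 4.12 (cv2) and the standard library are available. Lean on these libraries where they do the work, as an engineer would, in place of code of your own. Each camera call takes 0.05 s, during which the arm holds its last target.

### The job

Take a temperature reading of the tuna (the dark red block) in the chilled pan holder: first lift the clear lid off its pan and lay it flat on the white cutting board without dropping it, then draw the pocket infrared thermometer out of its stand. Carry it over the other pans and finish while still holding it steady and upright, lens down, over the middle of the tuna with the lens about 15 mm above the fish, turned square to the pan holder with the display towards the cook's side (away from the arm). Nothing may touch any of the fish, and leave the other two lids, the sauce bottles and the tub where they are.

Things in the scene. Friction and masses are not known exactly. Their poses are not given: they have to be found in the camera images.
- holder: Chilled pan holder: a heavy, fixed brushed-metal box 216 (its x) x 370 (its y) mm, 100 high, standing on the counter, with three steel pans side by side along its y at 116 mm pitch. Origin: centre of its underside. Its +x is the cook's side, away from the arm.
- cook_side (a point): Middle of the holder's cook-side face (108 mm from the holder's origin along its +x, 60 mm up; dark louvred strip).
- pan_tuna: Fixed steel pan with the tuna in it, in one of the holder's three cells (any of them). Rim 176 (x) x 108 (y) mm, opening 150 x 84; origin at the centre of its underside, 39 mm above the counter; rim top 65 mm above the origin (104 above the counter). Axes as the holder.
- tuna: Dark red tuna block 120 (x) x 60 (y) x 28 mm high, fixed in its pan; origin at the centre of its underside. It may lie a few mm off the middle of the pan.
- tuna_top (a point): Centre of the tuna's top face, 71 mm above the counter, 33 mm below the pan's rim. The other fish tops are as high.
- salmon: Orange, striped salmon block, same size, in another pan; origin at the centre of its underside.
- seabass: Pale sea bass block, same size, in another pan; origin at the centre of its underside.
- lid_tuna: Loose lid on the tuna's pan, 0.1 kg: clear plate 176 (x) x 108 (y) x 4 mm, black upright grip tab in its middle, 44 (x) x 14 (y) mm, 28 high (top 32 above the origin). Origin: centre of the plate's underside, which rests on the pan's rim; a 138 x 72 mm lip hangs 4 mm below it into the pan, so on a flat surface the origin is 4 mm up.
- lid_salmon: Like lid_tuna, on the salmon's pan; stays where it is. Its tab reaches 136 mm above the counter.
- lid_seabass: Like lid_tuna, on the sea bass's pan; stays where it is.
- board: Fixed white plastic cutting board on the left, 320 (x) x 240 (y) x 15 mm. Origin: centre of its underside.
- stand: Fixed counter stand on the right: base plate 85 x 85 x 12 mm with a black rectangular socket, inside 28 (x) x 40 (y) mm, rising to 67 mm above the counter. Origin: centre of its underside. The thermometer stands in the socket on the base plate, its axes along the stand's.
- thermo: Infrared thermometer, 152 mm tall, 0.12 kg, switched on (no button to press), loose, upright, lens down in the stand; draw it straight up. White case 22 (x) x 34 (y) mm from 22 to 152 mm above the lens, ribbed grip on its narrow y sides at 116-144; 21 mm round barrel below. Origin: lens, centre of the lower end; z up; display on the +x face, starting within 35 deg of the cook's side.
- bottle_cream: Cream-coloured sauce bottle, 52 mm diameter, 165 tall, loose, upright; origin at the centre of its underside. Leave alone.
- bottle_dark: Dark brown sauce bottle, same size; leave alone.
- tub: Small white lidded tub, 76 mm diameter, 48 tall, loose; origin at the centre of its underside. Leave alone.

How it is judged:
By the outcome, as a careful person would: the job done as asked, in the order asked, and still so for the second after the job is handed in, while the arm keeps its last pose, push and grip.
It also fails if it takes over 58 s, if anything falls off the work surface, if the arm or the gripper's body presses on something with over 40 N, if the wrist force passes 120 N, or if a joint passes its speed limit or range.

## Working session

There is one attempt and no reset: what is moved stays moved. The work goes in short steps, Python scripts to look and compute and a tool call to move; the robot and the scene stay as the last step left them, time stands still between calls to the robot, and variables do not carry over. Pictures are saved under pics/ and viewed, and the job is handed in when it is done.

Besides the shell and the picture viewer there is one more tool, called after ">>>" by a JSON object that holds its "method" and its "body", one argument or row to a line. arm_command: Moves the arm, as the interface text tells. Its arguments: {"type":"object","properties":{"moves":{"type":"array","items":{"type":"array","items":{"type":"number"}}},"claw":{"type":"number"},"newtons":{"type":"number"}},"required":["moves"]}

```bash
mkdir -p pics; ls; python3 - <<'E'
from bench import bot
import cv2
s=bot.get_state(); print(s)
for n in ("scene","top"):
    c=bot.capture(n); cv2.imwrite(f"pics/{n}0.png",c["img"][:,:,::-1]); print(n,c["K"],c["k1"],c["T"])
    for l in ["holder","cook_side","pan_tuna","tuna","lid_tuna","lid_salmon","lid_seabass","salmon","seabass","board","stand","thermo","bottle_cream","bottle_dark","tub"]:
        print(n,l,[(d["point"],round(d["confidence"],2)) for d in bot.search_frame(l,n)][:3])
print(bot.get_state()["time_s"])
E
```

```text
pics
{'time_s': 0.0, 'joint_positions': array([-1.27773261,  0.60015929, -0.00256682,  1.600131  ,  0.00180531,
        0.94290226, -0.07978295]), 'joint_velocities': array([ 1.53967840e-05, -2.72119994e-04, -1.33703601e-04, -2.09203081e-03,
       -1.49937071e-04,  2.79866849e-03,  2.20443523e-04]), 'joint_torque': array([-5.53860446e-04, -7.76452518e+01,  1.56441227e+00, -2.58017206e+01,
        1.22800295e-02,  8.59290099e-03,  2.49629799e-06]), 'position': array([261.84285903, 675.55426942, 230.39154089]), 'orientation': array([3.14145575e+00, 1.59174389e-03, 1.20113064e+00]), 'contact_force': array([-0.17934277,  0.68631044, -0.63856331]), 'ft_torque': array([-0.04323164,  0.00210578,  0.02620616]), 'width': 85.29463688831038}
scene [[472.73233636   0.         315.49000423]
 [  0.         472.73233636 195.54074492]
 [  0.           0.           1.        ]] -0.01321919315589101 [[-3.84812719e-01  6.14112656e-01 -6.89046310e-01  1.48722443e+03]
 [ 9.22869218e-01  2.68307887e-01 -2.76266691e-01  3.89461072e+02]
 [ 1.52176882e-02 -7.42210566e-01 -6.69993954e-01  1.02535078e+03]
 [ 
[... 855 characters left out ...]
0371423e-03  4.57844026e-03  5.79660652e+00]
 [-5.14855748e-03 -1.15428705e-01 -9.93302424e-01  1.06010400e+03]
 [ 0.00000000e+00  0.00000000e+00  0.00000000e+00  1.00000000e+00]]
top holder [([325.7, 184.1], 0.86)]
top cook_side [([324.0, 186.6], 0.63)]
top pan_tuna [([322.4, 185.1], 0.34)]
top tuna []
top lid_tuna [([368.2, 165.4], 0.64)]
top lid_salmon [([283.5, 149.3], 0.64)]
top lid_seabass [([323.7, 151.4], 0.98)]
top salmon []
top seabass [([345.2, 251.5], 0.67)]
top board [([185.1, 221.9], 0.85)]
top stand [([433.3, 237.3], 0.59)]
top thermo [([447.4, 235.5], 0.64)]
top bottle_cream [([472.4, 168.7], 0.77)]
top bottle_dark [([344.8, 254.1], 0.59)]
top tub [([281.6, 264.6], 0.68)]
1.6
```

View pics/scene0.png

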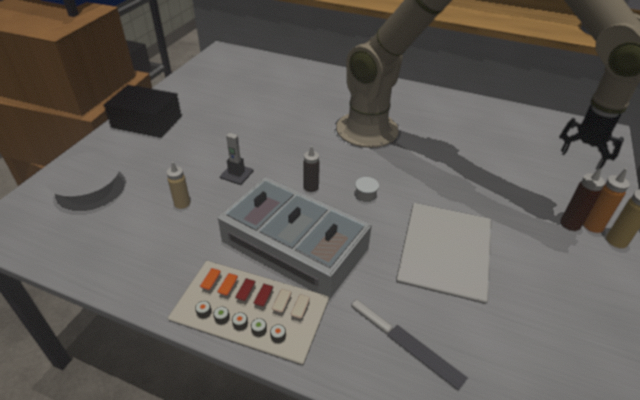

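View pics/top0.png

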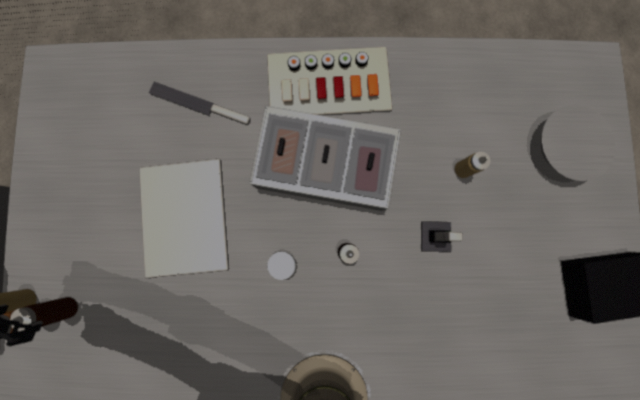

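```bash
python3 - <<'E'
import cv2
a=cv2.imread("pics/top0.png")
cv2.imwrite("pics/topz.png",cv2.resize(a[100:290,240:500],None,fx=3,fy=3,interpolation=cv2.INTER_CUBIC))
a=cv2.imread("pics/scene0.png")
cv2.imwrite("pics/scenez.png",cv2.resize(a[90:290,160:420],None,fx=3,fy=3,interpolation=cv2.INTER_CUBIC))
E
```

```text
(no output)
```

View pics/topz.png

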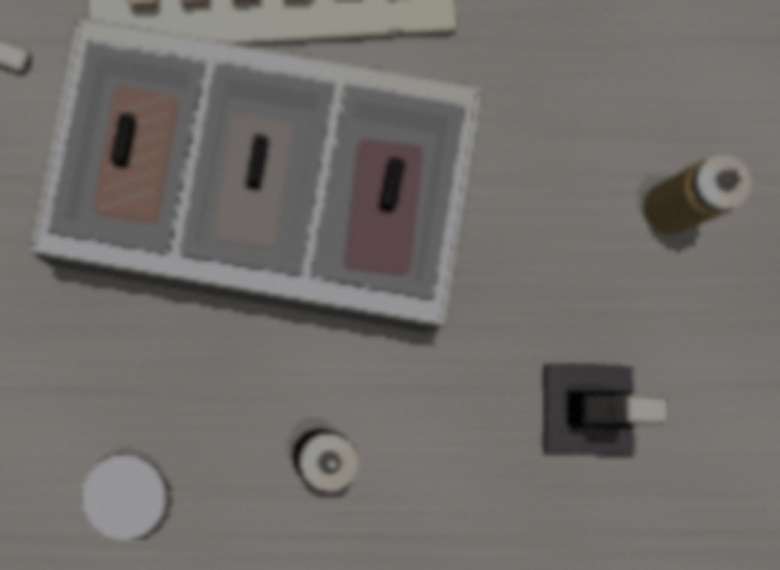

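View pics/scenez.png

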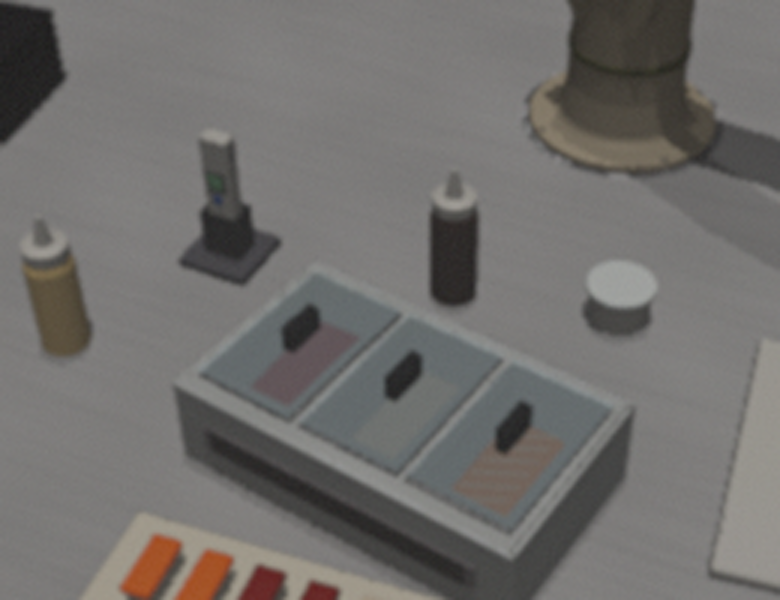

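```bash
cat > h.py <<'E'
import numpy as np, cv2
from scipy.optimize import least_squares
C={"scene":dict(K=np.array([[472.73233636,0,315.49000423],[0,472.73233636,195.54074492],[0,0,1]]),k1=-0.01321919315589101,
T=np.array([[-3.84812719e-01,6.14112656e-01,-6.89046310e-01,1.48722443e+03],[9.22869218e-01,2.68307887e-01,-2.76266691e-01,3.89461072e+02],[1.52176882e-02,-7.42210566e-01,-6.69993954e-01,1.02535078e+03],[0,0,0,1]])),
"top":dict(K=np.array([[371.35563125,0,318.96981273],[0,371.35563125,193.71197271],[0,0,1]]),k1=-0.059995194915027535,
T=np.array([[-4.64037853e-03,-9.93302137e-01,1.15452724e-01,4.41674977e+02],[-9.99975979e-01,5.20371423e-03,4.57844026e-03,5.79660652e+00],[-5.14855748e-03,-1.15428705e-01,-9.93302424e-01,1.06010400e+03],[0,0,0,1]]))}
def proj(P,cam):
    c=C[cam]; M=np.linalg.inv(c["T"]); P=np.atleast_2d(P)
    return cv2.projectPoints(P.astype(float),cv2.Rodrigues(M[:3,:3])[0],M[:3,3],c["K"],np.array([c["k1"],0,0,0.]))[0].reshape(-1,2)
def ray(px,cam):
    c=C[cam]; u=cv2.undistortPoints(np.array([[px]],float),c["K"],np.array([c["k1"],0,0,0.]))[0,0]
    return c["T"][:3,3], c["T"][:3,:3]@np.array([u[0],u[1],1])
def atz(px,cam,z):
    o,d=ray(px,cam); return (o+d*(z-o[2])/d[2])[:2]
def tz(p): return [240+(p[0]-1)/3,100+(p[1]-1)/3]
def sz(p): return [160+(p[0]-1)/3,90+(p[1]-1)/3]
def fit(obs,x0=(600,0,0)):
    """obs: list of (cam, local xyz, px)"""
    def w(p,l): c,s=np.cos(p[2]),np.sin(p[2]); return np.array([p[0]+c*l[0]-s*l[1],p[1]+s*l[0]+c*l[1],l[2]])
    f=lambda p: np.concatenate([proj(w(p,l),cam)[0]-px for cam,l,px in obs])
    r=least_squares(f,x0,loss="soft_l1"); return r.x, r.fun.reshape(-1,2)
E
python3 - <<'E'
from h import *
np.set_printoptions(precision=1,suppress=True)
cor=[(108,185,100),(108,-185,100),(-108,185,100),(-108,-185,100)]
T=[tz(p) for p in [(82,20),(477,92),(37,250),(440,325)]]
S=[sz(p) for p in [(512,552),(178,383),(633,408),(318,262)]]
for name,obs in [("both",[("top",l,p) for l,p in zip(cor,T)]+[("scene",l,p) for l,p in zip(cor,S)]),("top",[("top",l,p) for l,p in zip(cor,T)]),("scene",[("scene",l,p) for l,p in zip(cor,S)])]:
    x,r=fit(obs,(640,0,-.15)); print(name,x[:2],np.degrees(x[2])); print(r.T)
# stand plate
l=[(42.5,42.5,12),(42.5,-42.5,12),(-42.5,-42.5,12),(-42.5,42.5,12)]
Tp=[tz(p) for p in [(544,365),(632,366),(633,456),(544,456)]]
x,r=fit([("top",a,b) for a,b in zip(l,Tp)],(450,-300,0)); print("stand",x[:2],np.degrees(x[2]),r.T)
Sp=[sz(p) for p in [(240,283),(180,259),(218,222),(280,241)]]
x,r=fit([("scene",a,b) for a,b in zip(l,Sp)],(450,-300,0)); print("stand s",x[:2],np.degrees(x[2]),r.T)
# tab top
print("tuna tab", atz(tz((391,184)),"top",134), "thermo top",atz(tz((652,409)),"top",164), atz(sz((217,134)),"scene",164))
for p in [(140,168),(220,159),(228,270),(146,277)]: print("board",atz(p,"top",15))
for n,p,z in [("dark",(348.5,254),160),("tub",(281.6,264.6),48),("cream",(481,161),150)]: print(n,atz(p,"top",z))
E
```

```text
both [653.3  -6. ] -10.848276613855928
[[-2.4  1.8 -4.   1.2  0.  -1.5  1.6 -0.1]
 [-1.2 -0.9  0.2  1.   2.5 -0.8 -1.3 -1.5]]
top [652.7  -7.7] -10.944755253935693
[[-1.7  2.5 -3.4  1.7]
 [-1.1 -0.5  0.3  1.3]]
scene [655.2  -5. ] -10.874422318067346
[[ 0.1 -1.6  1.7 -0.1]
 [ 3.2 -0.3 -0.8 -1.1]]
stand [ 440.3 -318. ] -1.287247260822384 [[-0.3  0.1  0.3 -0. ]
 [-0.1 -0.   0.3 -0.1]]
stand s [ 448.4 -316.5] -3.603461090280253 [[ 0.1 -1.4  0.2  0.6]
 [ 0.3  0.7 -1.  -0.2]]
tuna tab [ 632.2 -119.9] thermo top [ 441.3 -322.9] [ 440.5 -318.9]
board [641.1 530.4]
board [665.4 295.4]
board [350.4 265.2]
board [329.8 498.3]
dark [400.3 -60.2]
tub [367.7 112. ]
cream [ 628.2 -398.4]
```

```bash
cat > ov.py <<'E'
from h import *
def box(x,y,yaw,lx,ly,z0,z1,ox=0,oy=0):
    c,s=np.cos(yaw),np.sin(yaw); P=[]
    for z in (z0,z1):
        for a,b in [(1,1),(1,-1),(-1,-1),(-1,1)]:
            l=(ox+a*lx/2,oy+b*ly/2); P.append((x+c*l[0]-s*l[1],y+s*l[0]+c*l[1],z))
    return np.array(P)
def overlay(src,cam,boxes,crop,f,out):
    a=cv2.imread(src); x0,y0,x1,y1=crop
    b=cv2.resize(a[y0:y1,x0:x1],None,fx=f,fy=f,interpolation=cv2.INTER_CUBIC)
    b=cv2.convertScaleAbs(b,alpha=1.5)
    for P,col in boxes:
        q=((proj(P,cam)-[x0,y0]+.5)*f).astype(int)
        for i in range(4):
            for u,v in [(i,(i+1)%4),(4+i,4+(i+1)%4),(i,i+4)]: cv2.line(b,tuple(map(int,q[u])),tuple(map(int,q[v])),col,1)
    cv2.imwrite(out,b)
E
python3 - <<'E'
from ov import *
hx,hy,w=653,-6.5,np.radians(-10.9)
H=[(box(hx,hy,w,216,370,0,100),(0,255,0)),(box(hx,hy,w,176,108,104,108,0,-116),(255,255,0)),(box(hx,hy,w,44,14,108,136,0,-116),(0,0,255)),(box(hx,hy,w,120,60,43,71,0,-116),(0,255,255)),(box(hx,hy,w,44,14,108,136,0,116),(0,0,255))]
sx,sy,sw=442,-318,np.radians(-2)
S=[(box(sx,sy,sw,85,85,0,12),(0,255,0)),(box(sx,sy,sw,22,34,34,164),(0,0,255))]
overlay("pics/top0.png","top",H,(245,100,405,215),5,"pics/ot1.png")
overlay("pics/scene0.png","scene",H,(210,170,380,295),4.7,"pics/os1.png")
overlay("pics/top0.png","top",S,(410,210,480,260),9,"pics/ot2.png")
overlay("pics/scene0.png","scene",S,(205,120,275,190),8,"pics/os2.png")
E
```

```text
(no output)
```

View pics/ot1.png

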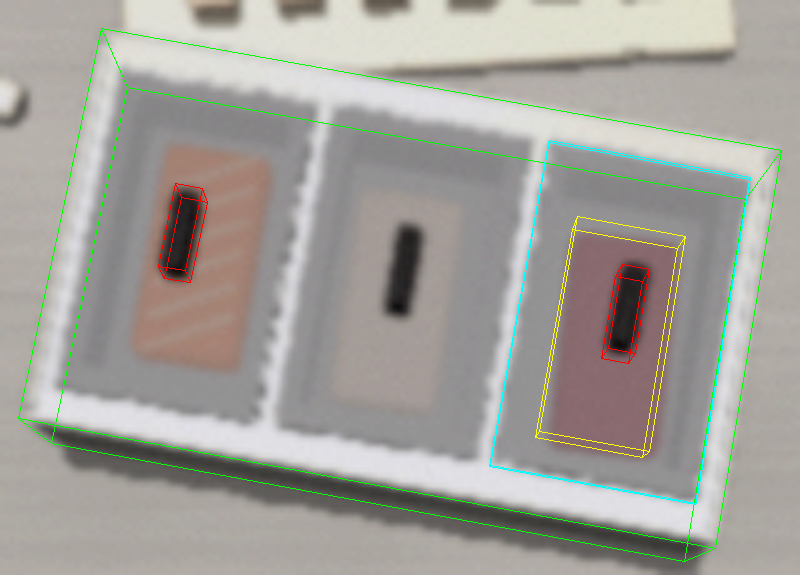

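View pics/os1.png

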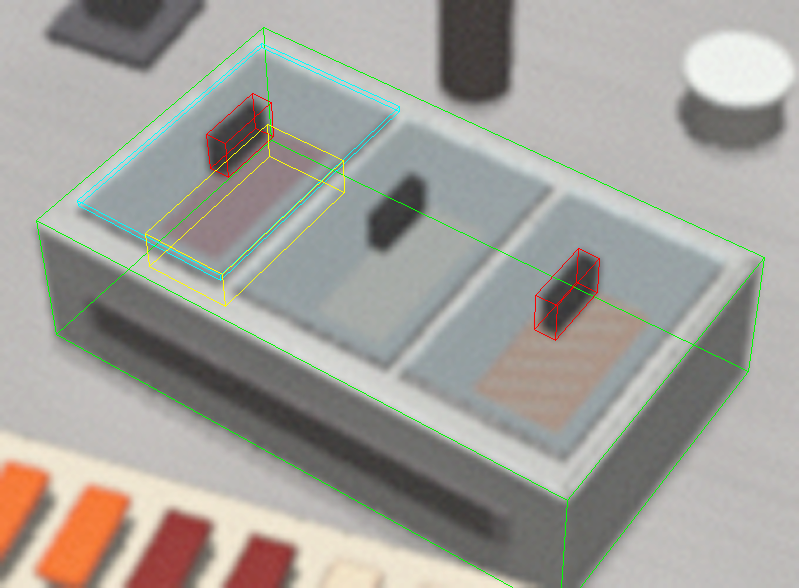

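View pics/ot2.png

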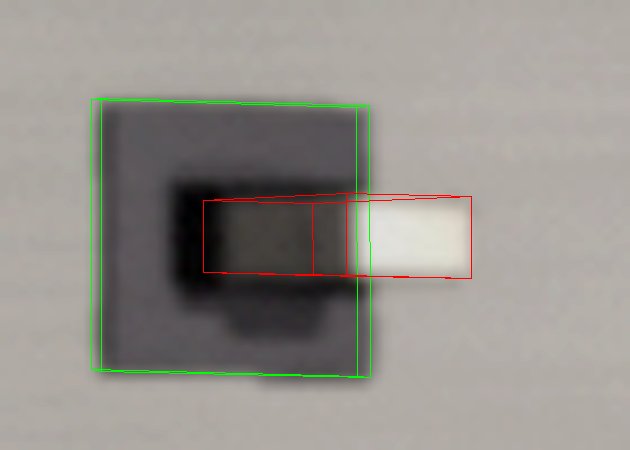

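View pics/os2.png

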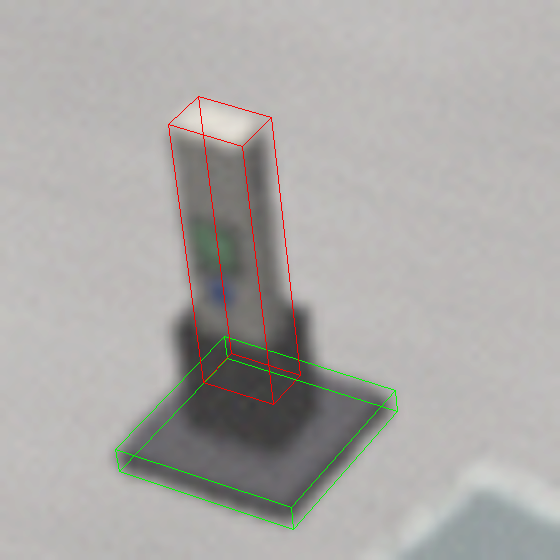

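```bash
cat > mv.py <<'E'
import numpy as np
from bench import bot
def rows(goals,verbose=True):
    """goals: list of (x,y,z,yawdeg,nrows,ease) world TCP; prints rows from current measured pose"""
    s=bot.get_state(); p=np.array(s["position"]); R,Pt,Y=s["orientation"]
    from scipy.spatial.transform import Rotation as Ro
    M=Ro.from_euler("xyz",[R,Pt,Y]).as_matrix()
    y0=np.degrees(Y); cur=np.r_[p,y0]; out=[]
    for g in goals:
        t=np.array(g[:4],float); n=g[4]
        for i in range(1,n+1):
            u=i/n; u=u if len(g)>5 and g[5]=="lin" else u*u*(3-2*u)
            q=cur+(t-cur)*u; d=M.T@(q[:3]-p)/10
            out.append([round(float(v),2) for v in d]+[round(float(-(q[3]-y0)),1)])
        cur=t
    print(len(out)); print(str(out).replace(" ",""))
    print("t",round(s["time_s"],2),"p",p.round(1),"rpy",np.degrees([R,Pt,Y]).round(2),"F",np.round(s["contact_force"],1),"w",round(s["width"],1))
E
python3 - <<'E'
from mv import rows
rows([(262,676,255,68.8,2),(632,-120.5,230,79.1,18)])
E
```

```text
20
[[-0.0,-0.0,-1.19,0.0],[-0.0,-0.01,-2.37,0.0],[-0.54,0.56,-2.35,-0.1],[-2.09,2.16,-2.29,-0.3],[-4.51,4.68,-2.19,-0.7],[-7.69,7.98,-2.06,-1.3],[-11.49,11.93,-1.9,-1.9],[-15.79,16.4,-1.72,-2.7],[-20.47,21.26,-1.53,-3.4],[-25.39,26.38,-1.33,-4.3],[-30.45,31.64,-1.12,-5.1],[-35.5,36.89,-0.91,-6.0],[-40.43,42.01,-0.71,-6.8],[-45.11,46.87,-0.52,-7.6],[-49.41,51.34,-0.34,-8.3],[-53.21,55.29,-0.19,-9.0],[-56.39,58.59,-0.05,-9.5],[-58.81,61.11,0.04,-9.9],[-60.35,62.71,0.11,-10.2],[-60.9,63.28,0.13,-10.3]]
t 1.6 p [262.1 676.  231.3] rpy [180.    -0.    68.81] F [ 0.3  0.6 -0.3] w 85.0
```

>>> {"method": "arm_command", "body": {
  "moves": [
    [0,0,-1.2,0],
    [-0.2,0.2,-2.4,0],
    [-1.2,1.2,-2.4,-0.2],
    [-3,3.1,-2.4,-0.5],
    [-5.5,5.7,-2.3,-1],
    [-8.5,8.8,-2.2,-1.5],
    [-11.5,11.9,-2,-2],
    [-14.5,15.1,-1.9,-2.5],
    [-17.5,18.2,-1.8,-3],
    [-20.5,21.3,-1.7,-3.5],
    [-23.5,24.4,-1.5,-4],
    [-26.5,27.5,-1.3,-4.5],
    [-29.5,30.7,-1.1,-5],
    [-32.5,33.8,-1,-5.5],
    [-35.5,36.9,-0.9,-6],
    [-38.5,40,-0.7,-6.5],
    [-41.5,43.1,-0.6,-7],
    [-44.5,46.2,-0.4,-7.5],
    [-47.5,49.4,-0.3,-8],
    [-50.5,52.5,-0.2,-8.5]
  ],
  "claw": 1,
  "newtons": 40
}}

```text
time_s: 3.6
position: [569.0, 12.6, 233.8]
orientation: [3.141, -0.0, 1.349]
contact_force: [0.8, 0.1, 0.6]
width: 85.4
```

```bash
python3 - <<'E'
from mv import rows
rows([(632,-120.5,170,79.1,10)])
print(__import__('bench').bot.get_state()['joint_positions'].round(2))
E
```

```text
10
[[-0.32,0.25,0.18,-0.1],[-1.21,0.94,0.66,-0.2],[-2.51,1.96,1.38,-0.4],[-4.08,3.19,2.25,-0.6],[-5.8,4.53,3.2,-0.9],[-7.52,5.87,4.14,-1.2],[-9.09,7.11,5.01,-1.4],[-10.39,8.12,5.73,-1.6],[-11.28,8.81,6.21,-1.8],[-11.6,9.06,6.39,-1.8]]
t 3.6 p [569.   12.6 233.8] rpy [179.95  -0.    77.3 ] F [0.8 0.1 0.6] w 85.4
[-0.14  0.41  0.03  1.96 -0.02  0.77  1.24]
```

>>> {"method": "arm_command", "body": {
  "moves": [
    [-1,0.8,0.4,-0.1],
    [-3,2.3,1.2,-0.4],
    [-5.5,4.3,2.5,-0.8],
    [-8,6.3,3.7,-1.2],
    [-10.2,8,4.7,-1.6],
    [-11.3,8.8,5.2,-1.8],
    [-11.6,9.1,5.4,-1.8],
    [-11.6,9.1,5.4,-1.8]
  ]
}}

```text
time_s: 4.4
position: [631.9, -120.0, 179.9]
orientation: [3.141, -0.0, 1.38]
contact_force: [-0.1, -0.0, 0.1]
width: 85.1
```

```bash
python3 - <<'E'
from mv import *
import cv2
from ov import *
for n in ("scene","top"):
    c=bot.capture(n); cv2.imwrite(f"pics/{n}1.png",c["img"][:,:,::-1])
rows([(632,-120.5,112,79.1,10)])
hx,hy,w=653,-6.5,np.radians(-10.9)
H=[(box(hx,hy,w,44,14,108,136,0,-116),(0,0,255))]
overlay("pics/top1.png","top",H,(310,110,430,200),6.5,"pics/ot3.png")
overlay("pics/scene1.png","scene",H,(200,130,330,230),6,"pics/os3.png")
E
```

```text
10
[[-0.0,0.0,0.19,0.0],[-0.02,0.0,0.71,0.0],[-0.04,0.0,1.48,0.0],[-0.06,0.01,2.41,0.0],[-0.08,0.01,3.42,0.0],[-0.11,0.01,4.43,0.1],[-0.13,0.01,5.36,0.1],[-0.15,0.01,6.13,0.1],[-0.16,0.01,6.65,0.1],[-0.17,0.01,6.84,0.1]]
t 4.5 p [ 632.1 -118.9  180.4] rpy [ 1.7994e+02 -5.0000e-02  7.9180e+01] F [-0.1 -0.1  0.4] w 85.2
```

View pics/ot3.png

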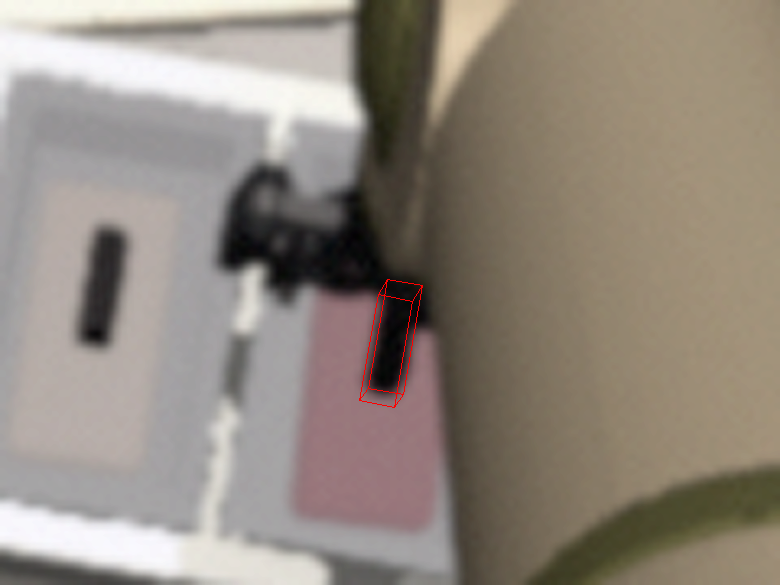

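View pics/os3.png

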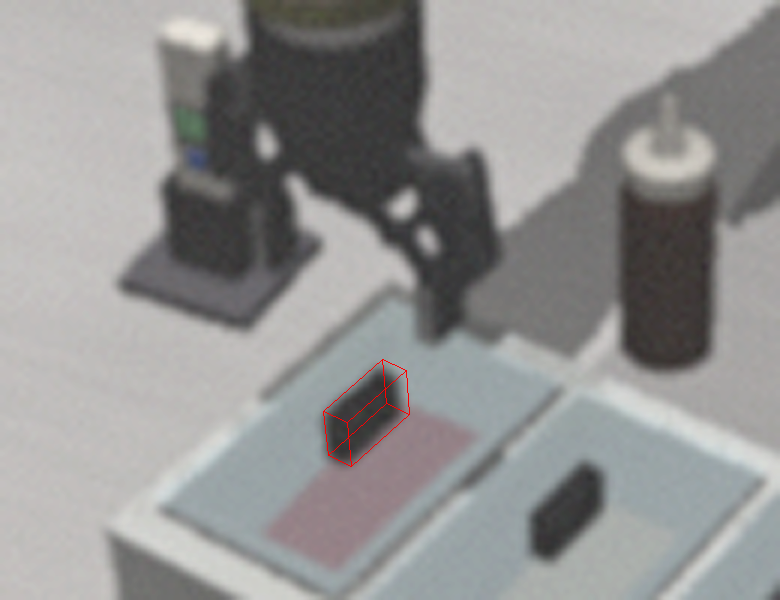

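>>> {"method": "arm_command", "body": {
  "moves": [
    [0,0,0.5,0],
    [-0.1,0,1.3,0],
    [-0.1,0,2.3,0],
    [-0.1,0,3.3,0],
    [-0.1,0,4.3,0],
    [-0.1,0,5.2,0],
    [-0.1,0,5.9,0],
    [-0.1,0,6.4,0],
    [-0.1,0,6.7,0],
    [-0.1,0,6.8,0],
    [-0.1,0,6.8,0]
  ]
}}

```text
time_s: 5.6
position: [632.1, -119.9, 112.5]
orientation: [3.14, -0.001, 1.382]
contact_force: [0.9, 0.3, 0.2]
width: 85.8
```

>>> {"method": "arm_command", "body": {
  "moves": [
    [0,0,0,0],
    [0,0,0,0],
    [0,0,0,0],
    [0,0,0,0],
    [0,0,0,0],
    [0,0,0,0],
    [0,0,0,0],
    [0,0,0,0]
  ],
  "claw": -1,
  "newtons": 40
}}

```text
time_s: 6.4
position: [632.2, -119.9, 112.7]
orientation: [3.14, -0.001, 1.382]
contact_force: [-0.0, -0.6, 2.6]
width: 13.2
```

```bash
python3 - <<'E'
from mv import *
rows([(632,-120.5,112,79.1,1)])
E
```

```text
1
[[-0.06,-0.01,0.07,0.1]]
t 6.4 p [ 632.2 -119.9  112.7] rpy [ 1.7991e+02 -5.0000e-02  7.9180e+01] F [-0.  -0.6  2.6] w 13.2
```

>>> {"method": "arm_command", "body": {
  "moves": [
    [0,0,-0.2,0],
    [0,0,-0.7,0],
    [0,0,-1.4,0],
    [0,0,-2.3,0],
    [0,0,-3.4,0],
    [0,0,-4.6,0],
    [0,0,-5.8,0],
    [0,0,-6.9,0],
    [0,0,-7.7,0],
    [0,0,-8.2,0],
    [0,0,-8.5,0],
    [0,0,-8.5,0]
  ]
}}

```text
time_s: 7.6
position: [632.1, -119.9, 197.9]
orientation: [3.14, -0.001, 1.382]
contact_force: [-0.1, -0.3, -1.1]
width: 13.0
```

```bash
python3 - <<'E'
from mv import *
import cv2
c=bot.capture("scene"); cv2.imwrite(f"pics/scene2.png",cv2.resize(c["img"][100:300,150:420,::-1],None,fx=2.9,fy=2.9,interpolation=2))
rows([(497,397,197,95.6,20)])
E
```

```text
20
[[0.35,-0.17,0.0,-0.1],[1.35,-0.64,0.0,-0.5],[2.93,-1.39,0.0,-1.0],[5.02,-2.39,0.01,-1.7],[7.54,-3.59,0.01,-2.6],[10.42,-4.96,0.01,-3.5],[13.59,-6.47,0.02,-4.6],[16.98,-8.08,0.02,-5.8],[20.51,-9.76,0.03,-7.0],[24.12,-11.48,0.03,-8.2],[27.73,-13.19,0.04,-9.4],[31.26,-14.88,0.04,-10.6],[34.65,-16.49,0.05,-11.8],[37.82,-18.0,0.05,-12.9],[40.7,-19.37,0.05,-13.8],[43.22,-20.57,0.06,-14.7],[45.31,-21.56,0.06,-15.4],[46.89,-22.31,0.06,-16.0],[47.89,-22.79,0.06,-16.3],[48.24,-22.96,0.06,-16.4]]
t 7.65 p [ 632.  -119.9  197.5] rpy [ 1.7992e+02 -5.0000e-02  7.9190e+01] F [ 1.1  0.1 -1. ] w 12.9
```

View pics/scene2.png

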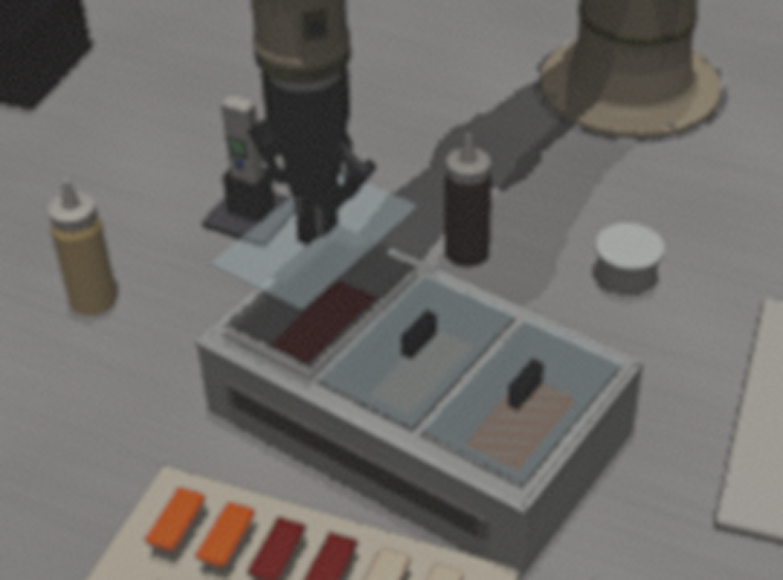

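>>> {"method": "arm_command", "body": {
  "moves": [
    [0.3,-0.2,0,-0.1],
    [1.3,-0.6,0,-0.5],
    [2.9,-1.4,0,-1],
    [5,-2.4,0,-1.7],
    [7.5,-3.6,0,-2.6],
    [10.4,-5,0,-3.5],
    [13.6,-6.5,0,-4.6],
    [17,-8.1,0,-5.8],
    [20.5,-9.8,0,-7],
    [24.1,-11.5,0,-8.2],
    [27.7,-13.2,0,-9.4],
    [31.3,-14.9,0,-10.6],
    [34.6,-16.5,0,-11.8],
    [37.8,-18,0,-12.9],
    [40.7,-19.4,0,-13.8],
    [43.2,-20.6,0,-14.7],
    [45.3,-21.6,0,-15.4],
    [46.9,-22.3,0,-16],
    [47.9,-22.8,0,-16.3],
    [48.2,-23,0,-16.4]
  ]
}}

```text
time_s: 9.65
position: [495.6, 398.0, 197.5]
orientation: [3.14, -0.001, 1.67]
contact_force: [0.2, -0.2, -1.2]
width: 12.7
```

```bash
python3 - <<'E'
from mv import *
from ov import *
for n in ("scene","top"):
    c=bot.capture(n); cv2.imwrite(f"pics/{n}3.png",c["img"][:,:,::-1])
rows([(497,397,30,95.6,20)])
cv2.imwrite("pics/scene3z.png",cv2.resize(cv2.imread("pics/scene3.png")[90:310,200:510],None,fx=2.5,fy=2.5,interpolation=2))
hx,hy,w=653,-6.5,np.radians(-10.9)
H=[(box(hx,hy,w,176,108,102,104,0,-116),(255,255,0)),(box(hx,hy,w,120,60,70,71,0,-116),(0,255,255))]
overlay("pics/top3.png","top",H,(310,100,430,210),5.4,"pics/ot4.png")
overlay("pics/scene3.png","scene",H,(200,150,330,240),6,"pics/os4.png")
E
```

```text
20
[[0.0,0.0,0.12,-0.0],[0.0,0.0,0.47,-0.0],[0.0,0.0,1.02,-0.0],[0.01,0.01,1.74,-0.0],[0.01,0.01,2.62,-0.0],[0.01,0.01,3.62,-0.0],[0.01,0.01,4.72,-0.0],[0.02,0.02,5.9,-0.0],[0.02,0.02,7.12,-0.0],[0.02,0.03,8.38,-0.0],[0.03,0.03,9.63,-0.0],[0.03,0.03,10.86,-0.0],[0.03,0.04,12.03,-0.0],[0.04,0.04,13.13,-0.0],[0.04,0.04,14.14,-0.0],[0.04,0.05,15.01,-0.0],[0.05,0.05,15.74,-0.0],[0.05,0.05,16.28,-0.0],[0.05,0.05,16.63,-0.0],[0.05,0.05,16.75,-0.0]]
t 9.75 p [496.3 396.4 197.5] rpy [179.93   0.    95.59] F [-0.4 -0.1 -1.5] w 13.5
```

View pics/scene3z.png

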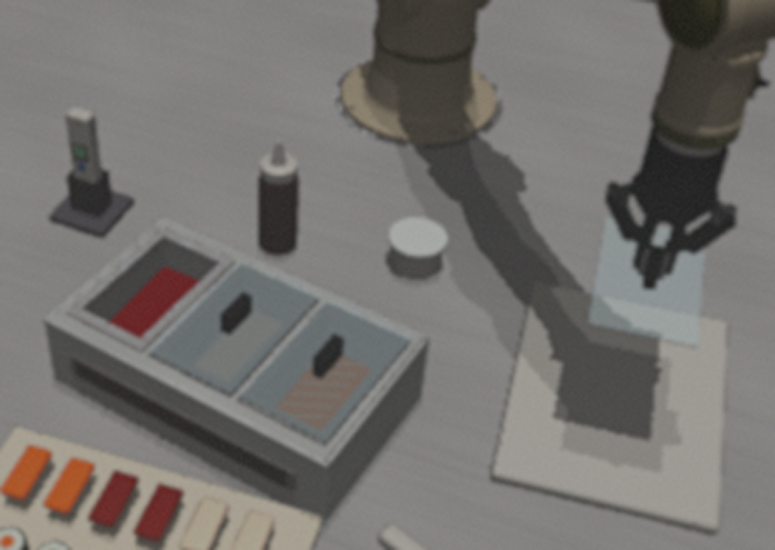

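View pics/ot4.png

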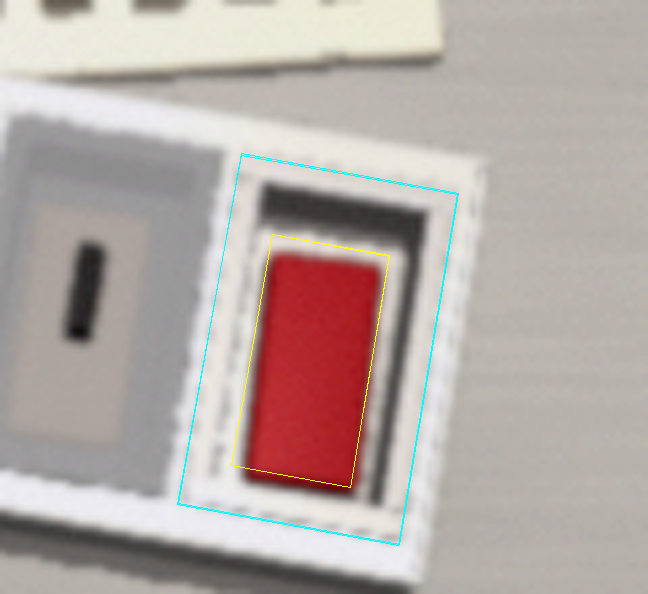

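View pics/os4.png

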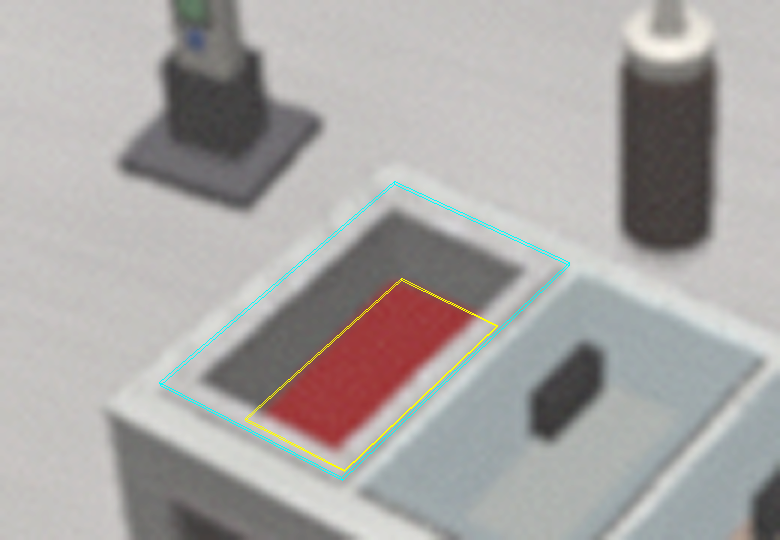

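```bash
python3 - <<'E'
from h import *
a=cv2.imread("pics/top3.png").astype(int)
m=((a[:,:,2]>1.8*a[:,:,1])&(a[:,:,2]>60)); m[:, :345]=0; m[:120]=0;m[210:]=0; m[:,400:]=0
ys,xs=np.nonzero(m); print(len(xs),xs.min(),xs.max(),ys.min(),ys.max())
r=cv2.minAreaRect(np.c_[xs,ys].astype(np.float32)); print(r)
print(atz((xs.mean(),ys.mean()),"top",71),atz(r[0],"top",71))
P=cv2.boxPoints(r); print(np.array([atz(p,"top",71) for p in P]).round(1))
a=cv2.imread("pics/scene3.png").astype(int)
m=((a[:,:,2]>1.8*a[:,:,1])&(a[:,:,2]>50)); m[:170]=0;m[228:]=0;m[:,:200]=0;m[:,330:]=0
ys,xs=np.nonzero(m); print(len(xs))
r=cv2.minAreaRect(np.c_[xs,ys].astype(np.float32))
for p in [(400,283),(262,412),(473,320)]: print("scene corner",atz([200+p[0]/6-.5,150+p[1]/6-.5],"scene",71).round(1))
w=np.radians(-10.9);c,s=np.cos(w),np.sin(w)
for l in [(-60,-30),(60,-30),(-60,30),(0,0)]:print("pred", round(653+c*l[0]-s*(l[1]-116),1),round(-6.5+s*l[0]+c*(l[1]-116),1))
E
```

```text
867 356 379 147 190
((367.44061279296875, 168.59405517578125), (20.696773529052734, 42.48808670043945), 5.7105937004089355)
[ 624.16362307 -121.16720211] [ 624.33820055 -121.04590922]
[[ 569.7  -86.6]
 [ 685.8 -100. ]
 [ 679.8 -156.1]
 [ 563.8 -141.8]]
406
scene corner [ 569.6 -137.7]
scene corner [ 677.3 -156.1]
scene corner [579.5 -92.4]
pred 566.5 -138.5
pred 684.3 -161.2
pred 577.8 -79.6
pred 631.1 -120.4
```

>>> {"method": "arm_command", "body": {
  "moves": [
    [0.1,0.1,0.2,0],
    [0.1,0.1,0.7,0],
    [0.1,0.1,1.5,0],
    [0.1,0.1,2.6,0],
    [0.1,0.1,3.8,0],
    [0.1,0.1,5,0],
    [0.1,0.1,6.3,0],
    [0.1,0.1,7.6,0],
    [0.1,0.1,8.9,0],
    [0.1,0.1,10.2,0],
    [0.1,0.1,11.4,0],
    [0.1,0.1,12.5,0],
    [0.1,0.1,13.5,0],
    [0.1,0.1,14.4,0],
    [0.1,0.1,15.1,0],
    [0.1,0.1,15.6,0],
    [0.1,0.1,16,0],
    [0.1,0.1,16.3,0],
    [0.1,0.1,16.5,0],
    [0.1,0.1,16.5,0]
  ]
}}

```text
time_s: 11.75
position: [497.4, 397.5, 32.4]
orientation: [3.14, 0.0, 1.668]
contact_force: [-0.0, 1.0, -0.9]
width: 13.3
```

>>> {"method": "arm_command", "body": {
  "moves": [
    [0,0,0.1,0],
    [0,0,0.2,0],
    [0,0,0.3,0],
    [0,0,0.4,0],
    [0,0,0.4,0]
  ]
}}

```text
time_s: 12.25
position: [497.4, 397.5, 28.3]
orientation: [3.14, 0.0, 1.668]
contact_force: [-0.1, -0.1, -1.0]
width: 13.5
```

>>> {"method": "arm_command", "body": {
  "moves": [
    [0,0,0.05,0],
    [0,0,0.1,0],
    [0,0,0.15,0],
    [0,0,0.15,0]
  ]
}}

```text
time_s: 12.65
position: [497.4, 397.5, 27.7]
orientation: [3.14, -0.0, 1.668]
contact_force: [-1.7, -1.3, 8.4]
width: 13.2
```

>>> {"method": "arm_command", "body": {
  "moves": [
    [0,0,0,0],
    [0,0,0,0],
    [0,0,0,0],
    [0,0,0,0],
    [0,0,0,0],
    [0,0,-0.2,0],
    [0,0,-0.8,0],
    [0,0,-2,0],
    [0,0,-4,0],
    [0,0,-7,0],
    [0,0,-10.5,0],
    [0,0,-14,0],
    [0,0,-17,0],
    [0,0,-19,0],
    [0,0,-20,0],
    [0,0,-20,0]
  ],
  "claw": 1
}}

```text
time_s: 14.25
position: [497.5, 397.8, 229.6]
orientation: [3.138, -0.002, 1.668]
contact_force: [-0.4, 0.8, 0.0]
width: 85.5
```

```bash
python3 - <<'E'
from mv import *
from ov import *
c=bot.capture("scene"); cv2.imwrite(f"pics/scene4.png",c["img"][:,:,::-1])
cv2.imwrite("pics/scene4z.png",cv2.resize(c["img"][90:310,200:510,::-1],None,fx=2.5,fy=2.5,interpolation=2))
rows([(600,180,250,92,20)]); rows([(600,180,250,92,1),(441,-319,250,88,20)])
E
```

```text
20
[[-0.16,0.06,-0.02,0.0],[-0.63,0.23,-0.06,0.1],[-1.38,0.49,-0.13,0.2],[-2.35,0.85,-0.23,0.4],[-3.54,1.27,-0.34,0.6],[-4.89,1.76,-0.47,0.8],[-6.38,2.29,-0.61,1.0],[-7.97,2.86,-0.77,1.3],[-9.63,3.46,-0.93,1.5],[-11.32,4.07,-1.09,1.8],[-13.01,4.67,-1.25,2.1],[-14.67,5.27,-1.41,2.3],[-16.26,5.84,-1.57,2.6],[-17.75,6.38,-1.71,2.8],[-19.11,6.86,-1.84,3.0],[-20.29,7.29,-1.96,3.2],[-21.27,7.64,-2.05,3.4],[-22.01,7.9,-2.12,3.5],[-22.48,8.07,-2.17,3.6],[-22.64,8.13,-2.18,3.6]]
t 14.3 p [497.1 397.5 228.1] rpy [ 1.7988e+02 -3.0000e-02  9.5590e+01] F [-0.6 -0.8  0.1] w 85.4
21
[[-22.64,8.13,-2.18,3.6],[-22.99,7.98,-2.18,3.6],[-23.99,7.55,-2.18,3.7],[-25.57,6.88,-2.19,3.8],[-27.65,5.98,-2.19,4.0],[-30.16,4.9,-2.19,4.2],[-33.04,3.66,-2.2,4.5],[-36.2,2.3,-2.2,4.7],[-39.58,0.85,-2.21,5.0],[-43.1,-0.66,-2.21,5.3],[-46.7,-2.21,-2.22,5.6],[-50.3,-3.75,-2.22,5.9],[-53.82,-5.27,-2.23,6.2],[-57.2,-6.72,-2.23,6.5],[-60.37,-8.08,-2.24,6.7],[-63.24,-9.32,-2.24,7.0],[-65.76,-10.4,-2.25,7.2],[-67.84,-11.29,-2.25,7.3],[-69.41,-11.97,-2.25,7.5],[-70.41,-12.4,-2.25,7.6],[-70.76,-12.55,-2.25,7.6]]
t 14.3 p [497.1 397.5 228.1] rpy [ 1.7988e+02 -3.0000e-02  9.5590e+01] F [-0.6 -0.8  0.1] w 85.4
```

View pics/scene4z.png

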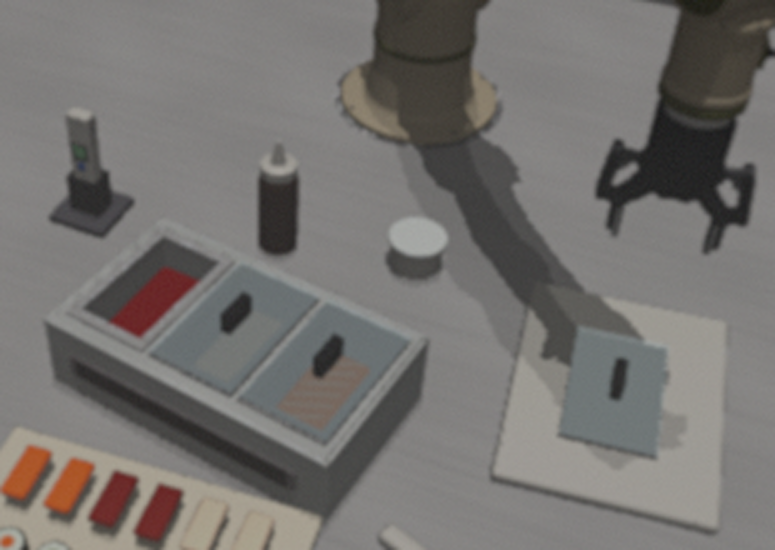

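```bash
python3 - <<'E'
from mv import *
rows([(560,20,250,92,16)])
E
```

```text
16
[[-0.43,0.03,-0.02,0.0],[-1.64,0.11,-0.09,0.2],[-3.52,0.24,-0.2,0.3],[-5.97,0.41,-0.34,0.6],[-8.85,0.6,-0.51,0.8],[-12.08,0.82,-0.7,1.1],[-15.53,1.05,-0.9,1.5],[-19.09,1.3,-1.1,1.8],[-22.65,1.54,-1.31,2.1],[-26.1,1.77,-1.51,2.5],[-29.32,1.99,-1.69,2.8],[-32.21,2.19,-1.86,3.0],[-34.66,2.35,-2.0,3.3],[-36.54,2.48,-2.11,3.4],[-37.75,2.56,-2.18,3.5],[-38.18,2.59,-2.2,3.6]]
t 14.3 p [497.1 397.5 228.1] rpy [ 1.7988e+02 -3.0000e-02  9.5590e+01] F [-0.6 -0.8  0.1] w 85.4
```

>>> {"method": "arm_command", "body": {
  "moves": [
    [-0.4,0,0,0],
    [-1.6,0.1,-0.1,0.2],
    [-3.5,0.2,-0.2,0.3],
    [-6,0.4,-0.3,0.6],
    [-8.9,0.6,-0.5,0.8],
    [-12.1,0.8,-0.7,1.1],
    [-15.5,1,-0.9,1.5],
    [-19.1,1.3,-1.1,1.8],
    [-22.6,1.5,-1.3,2.1],
    [-26.1,1.8,-1.5,2.5],
    [-29.3,2,-1.7,2.8],
    [-32.2,2.2,-1.9,3],
    [-34.7,2.3,-2,3.3],
    [-36.5,2.5,-2.1,3.4],
    [-37.8,2.6,-2.2,3.5],
    [-38.2,2.6,-2.2,3.6]
  ]
}}

```text
time_s: 15.9
position: [559.8, 17.2, 249.9]
orientation: [3.14, 0.0, 1.602]
contact_force: [-0.6, -0.1, 0.0]
width: 85.5
```

```bash
python3 - <<'E'
from mv import *
rows([(441,-319,240,88,16)])
print(bot.get_state()['joint_positions'].round(2))
E
```

```text
16
[[-0.37,-0.15,0.01,0.0],[-1.43,-0.56,0.04,0.2],[-3.07,-1.19,0.09,0.4],[-5.19,-2.02,0.15,0.6],[-7.71,-3.0,0.22,0.9],[-10.51,-4.09,0.31,1.2],[-13.52,-5.26,0.39,1.5],[-16.61,-6.47,0.48,1.9],[-19.71,-7.67,0.57,2.3],[-22.71,-8.84,0.66,2.6],[-25.52,-9.93,0.74,2.9],[-28.04,-10.91,0.81,3.2],[-30.16,-11.74,0.88,3.5],[-31.8,-12.38,0.92,3.6],[-32.85,-12.79,0.95,3.8],[-33.23,-12.93,0.97,3.8]]
t 15.9 p [559.8  17.2 249.9] rpy [179.9   0.   91.8] F [-0.6 -0.1  0. ] w 85.5
[-0.13  0.38 -0.    1.96  0.    0.8   1.47]
```

>>> {"method": "arm_command", "body": {
  "moves": [
    [-0.4,-0.2,0,0],
    [-1.4,-0.6,0,0.2],
    [-3.1,-1.2,0.1,0.4],
    [-5.2,-2,0.2,0.6],
    [-7.7,-3,0.2,0.9],
    [-10.5,-4.1,0.3,1.2],
    [-13.5,-5.3,0.4,1.5],
    [-16.6,-6.5,0.5,1.9],
    [-19.7,-7.7,0.6,2.3],
    [-22.7,-8.8,0.7,2.6],
    [-25.5,-9.9,0.7,2.9],
    [-28,-10.9,0.8,3.2],
    [-30.2,-11.7,0.9,3.5],
    [-31.8,-12.4,0.9,3.6],
    [-32.9,-12.8,1,3.8],
    [-33.2,-12.9,1,3.8],
    [-33.2,-12.9,1,3.8]
  ]
}}

```text
time_s: 17.6
position: [441.1, -318.7, 239.6]
orientation: [3.14, -0.0, 1.536]
contact_force: [0.1, 0.4, -0.2]
width: 85.1
```

```bash
python3 - <<'E'
from mv import *
from ov import *
for n in ("scene","top"):
    c=bot.capture(n); cv2.imwrite(f"pics/{n}5.png",c["img"][:,:,::-1])
rows([(441,-319,123,88,16)])
print(bot.get_state()['joint_positions'].round(2))
sx,sy,sw=441,-319,np.radians(-2)
S=[(box(sx,sy,sw,85,85,0,12),(0,255,0)),(box(sx,sy,sw,22,34,34,164),(0,0,255))]
overlay("pics/top5.png","top",S,(380,180,500,280),6,"pics/ot5.png")
overlay("pics/scene5.png","scene",S,(190,80,300,195),5,"pics/os5.png")
E
```

```text
16
[[-0.0,-0.0,0.13,0.0],[-0.01,-0.0,0.5,0.0],[-0.01,-0.01,1.08,0.0],[-0.02,-0.01,1.82,0.0],[-0.03,-0.02,2.7,0.0],[-0.04,-0.03,3.69,0.0],[-0.05,-0.03,4.74,0.0],[-0.06,-0.04,5.83,0.0],[-0.08,-0.05,6.92,0.0],[-0.09,-0.06,7.97,0.1],[-0.1,-0.06,8.96,0.1],[-0.11,-0.07,9.84,0.1],[-0.11,-0.08,10.59,0.1],[-0.12,-0.08,11.16,0.1],[-0.13,-0.08,11.53,0.1],[-0.13,-0.08,11.66,0.1]]
t 17.7 p [ 441.7 -317.8  239.6] rpy [ 1.799e+02 -3.000e-02  8.807e+01] F [-0.2  0.6 -0.3] w 85.3
[ 0.47  0.37  0.07  2.01 -0.04  0.76  2.1 ]
```

View pics/ot5.png

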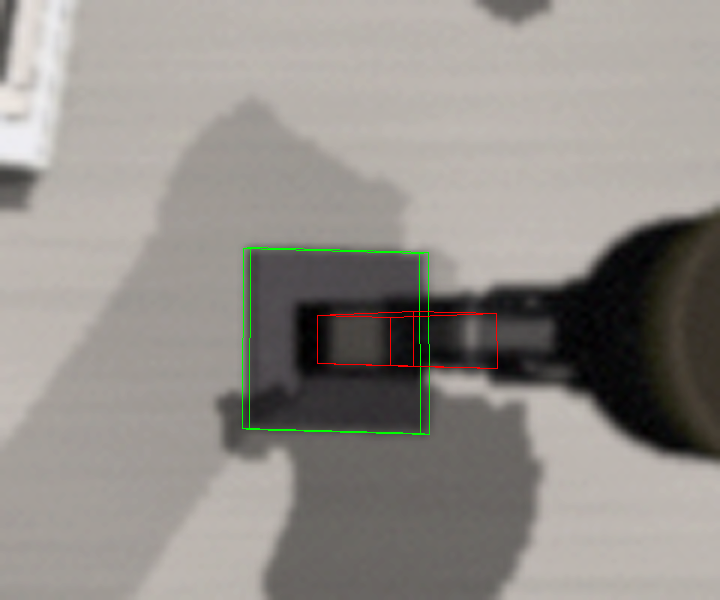

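View pics/os5.png

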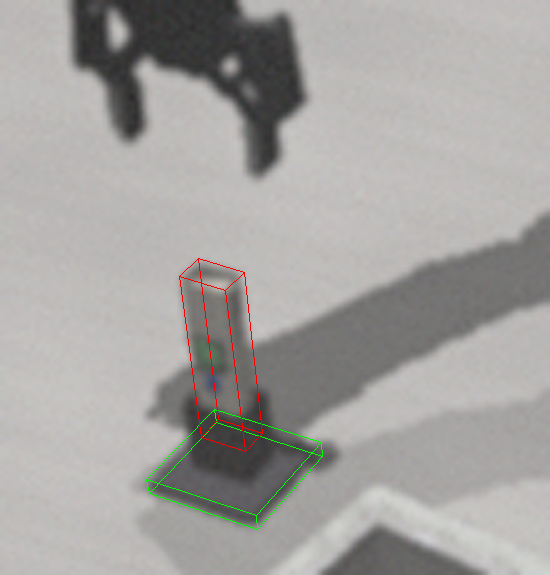

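>>> {"method": "arm_command", "body": {
  "moves": [
    [0,0,0.2,0],
    [-0.1,0,0.7,0],
    [-0.1,-0.1,1.4,0],
    [-0.1,-0.1,2.3,0],
    [-0.1,-0.1,3.3,0],
    [-0.1,-0.1,4.3,0],
    [-0.1,-0.1,5.3,0],
    [-0.1,-0.1,6.3,0],
    [-0.1,-0.1,7.3,0],
    [-0.1,-0.1,8.3,0],
    [-0.1,-0.1,9.3,0],
    [-0.1,-0.1,10.2,0],
    [-0.1,-0.1,10.9,0],
    [-0.1,-0.1,11.4,0],
    [-0.1,-0.1,11.7,0],
    [-0.1,-0.1,11.8,0],
    [-0.1,-0.1,11.8,0]
  ]
}}

```text
time_s: 19.4
position: [440.9, -318.8, 121.7]
orientation: [3.14, -0.0, 1.537]
contact_force: [0.4, -0.7, 0.3]
width: 85.1
```

>>> {"method": "arm_command", "body": {
  "moves": [
    [0,0,0,0],
    [0,0,0,0],
    [0,0,0,0],
    [0,0,0,0],
    [0,0,0,0],
    [0,0,0,0],
    [0,0,0,0]
  ],
  "claw": -1,
  "newtons": 40
}}

```text
time_s: 20.1
position: [441.1, -319.0, 121.9]
orientation: [3.139, -0.0, 1.537]
contact_force: [0.1, 0.3, 5.1]
width: 33.3
```

```bash
python3 - <<'E'
from mv import *
from ov import *
c=bot.capture("scene"); cv2.imwrite("pics/scene6z.png",cv2.resize(c["img"][80:195,190:300,::-1],None,fx=5,fy=5,interpolation=2))
rows([(441,-319,123,88,1)]); print(bot.get_state()['ft_torque'].round(2))
E
```

```text
1
[[-0.0,-0.01,-0.11,0.1]]
t 20.15 p [ 441.1 -319.   121.9] rpy [ 1.7985e+02 -1.0000e-02  8.8060e+01] F [-0.4 -0.1  5.6] w 33.8
[-0.16  0.05  0.06]
```

View pics/scene6z.png

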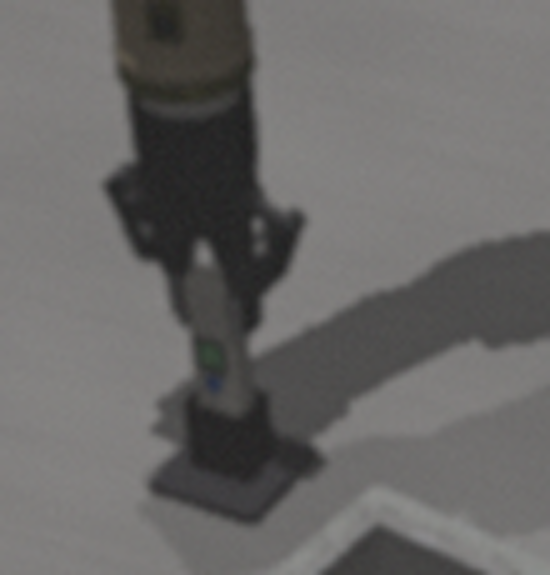

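>>> {"method": "arm_command", "body": {
  "moves": [
    [0,0,-0.2,0],
    [0,0,-0.7,0],
    [0,0,-1.4,0],
    [0,0,-2.3,0],
    [0,0,-3.3,0],
    [0,0,-4.4,0],
    [0,0,-5.5,0],
    [0,0,-6.6,0],
    [0,0,-7.8,0],
    [0,0,-9,0],
    [0,0,-10.3,0],
    [0,0,-11.6,0],
    [0,0,-12.9,0],
    [0,0,-14.1,0],
    [0,0,-15.2,0],
    [0,0,-16,0],
    [0,0,-16.6,0],
    [0,0,-17,0],
    [0,0,-17,0]
  ],
  "claw": -1,
  "newtons": 50
}}

```text
time_s: 22.05
position: [440.8, -319.1, 292.2]
orientation: [3.139, 0.0, 1.537]
contact_force: [-0.5, 0.1, -2.7]
width: 33.4
```

```bash
python3 - <<'E'
from mv import *
from ov import *
for n in ("scene","top"):
    c=bot.capture(n); cv2.imwrite(f"pics/{n}7.png",c["img"][:,:,::-1])
w=np.radians(-2)
p=bot.get_state()["position"]; z=p[2]-109.9
S=[(box(p[0],p[1],w,22,34,z+22,z+152),(0,0,255)),(box(p[0],p[1],w,21,21,z,z+22),(0,255,0))]
overlay("pics/scene7.png","scene",S,(190,50,300,180),4.6,"pics/os7.png")
overlay("pics/top7.png","top",S,(380,180,500,280),6,"pics/ot7.png")
rows([(652,-8,292,79.1,20)]); rows([(652,-8,292,79.1,1),(630,-119,292,79.1,6)])
E
```

```text
20
[[0.23,0.15,0.0,0.1],[0.89,0.56,0.0,0.3],[1.93,1.22,0.0,0.5],[3.31,2.09,0.0,0.9],[4.97,3.14,0.0,1.4],[6.87,4.34,0.0,1.9],[8.96,5.66,0.0,2.5],[11.19,7.07,0.01,3.2],[13.52,8.54,0.01,3.8],[15.89,10.04,0.01,4.5],[18.27,11.54,0.01,5.2],[20.6,13.01,0.01,5.8],[22.83,14.42,0.01,6.4],[24.92,15.74,0.01,7.0],[26.82,16.94,0.01,7.6],[28.48,17.99,0.01,8.0],[29.85,18.86,0.01,8.4],[30.89,19.52,0.01,8.7],[31.55,19.94,0.01,8.9],[31.78,20.08,0.01,9.0]]
t 22.15 p [ 440.6 -318.9  291.6] rpy [ 1.7988e+02 -2.0000e-02  8.8070e+01] F [ 0.5  0.3 -1.2] w 33.4
7
[[31.78,20.08,0.01,9.0],[30.96,19.95,0.01,9.0],[28.89,19.61,0.01,9.0],[26.2,19.17,0.01,9.0],[23.51,18.73,0.01,9.0],[21.44,18.39,0.01,9.0],[20.62,18.26,0.01,9.0]]
t 22.15 p [ 440.6 -318.9  291.6] rpy [ 1.7988e+02 -2.0000e-02  8.8070e+01] F [ 0.5  0.3 -1.2] w 33.4
```

View pics/os7.png

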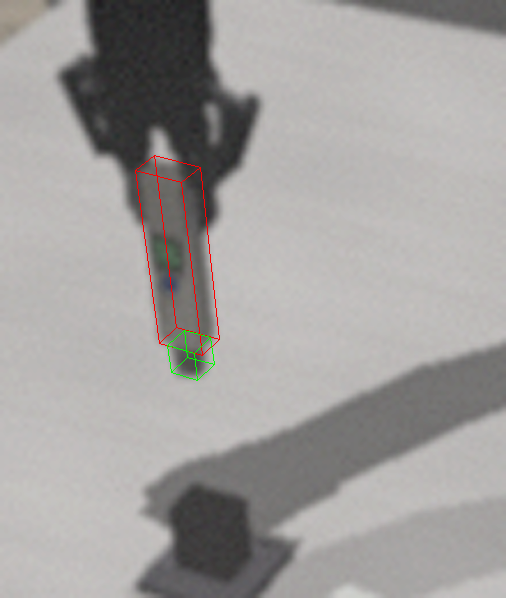

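View pics/ot7.png

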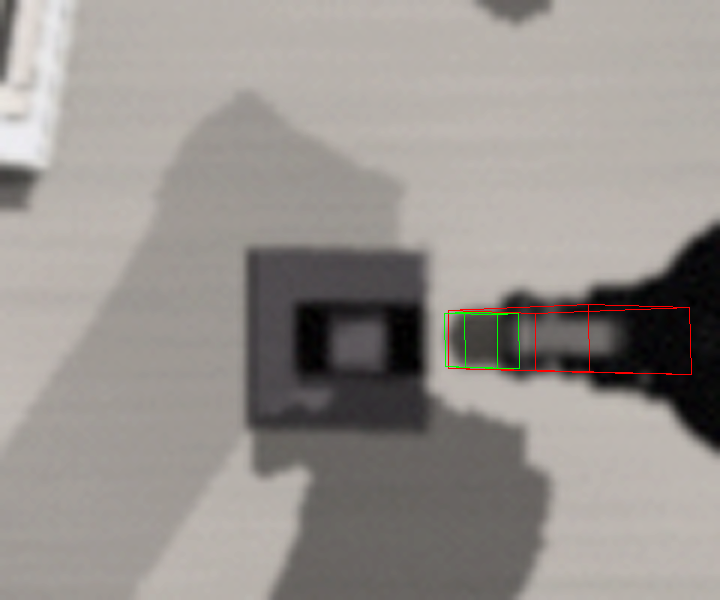

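```bash
python3 - <<'E'
from mv import *
rows([(675,107,292,79.1,18)])
E
```

```text
18
[[0.39,0.2,0.0,0.1],[1.49,0.75,0.0,0.3],[3.21,1.63,0.0,0.7],[5.47,2.78,0.0,1.1],[8.18,4.15,0.0,1.7],[11.24,5.7,0.01,2.3],[14.57,7.39,0.01,3.0],[18.08,9.17,0.01,3.7],[21.68,11.0,0.01,4.5],[25.28,12.82,0.01,5.2],[28.78,14.6,0.02,6.0],[32.11,16.29,0.02,6.6],[35.18,17.85,0.02,7.3],[37.88,19.22,0.02,7.8],[40.14,20.37,0.02,8.3],[41.87,21.24,0.02,8.7],[42.97,21.8,0.02,8.9],[43.36,21.99,0.02,9.0]]
t 22.15 p [ 440.6 -318.9  291.6] rpy [ 1.7988e+02 -2.0000e-02  8.8070e+01] F [ 0.5  0.3 -1.2] w 33.4
```

>>> {"method": "arm_command", "body": {
  "moves": [
    [0.4,0.2,0,0.1],
    [1.5,0.8,0,0.3],
    [3.2,1.6,0,0.7],
    [5.5,2.8,0,1.1],
    [8.2,4.2,0,1.7],
    [11.2,5.7,0,2.3],
    [14.6,7.4,0,3],
    [18.1,9.2,0,3.7],
    [21.7,11,0,4.5],
    [25.3,12.8,0,5.2],
    [28.8,14.6,0,6],
    [32.1,16.3,0,6.6],
    [35.2,17.8,0,7.3],
    [37.9,19.2,0,7.8],
    [40.1,20.4,0,8.3],
    [41.9,21.2,0,8.7],
    [43,21.8,0,8.9],
    [43.4,22,0,9],
    [43.4,22,0,9]
  ]
}}

```text
time_s: 24.05
position: [674.9, 107.4, 292.0]
orientation: [3.14, -0.0, 1.38]
contact_force: [-0.2, -0.7, -1.5]
width: 33.7
```

```bash
python3 - <<'E'
from mv import *
rows([(628,-119.5,292,79.1,13)])
E
```

```text
13
[[-0.39,-0.01,-0.0,-0.0],[-1.48,-0.02,-0.0,-0.0],[-3.13,-0.04,-0.0,-0.0],[-5.23,-0.07,-0.0,-0.0],[-7.64,-0.1,-0.0,-0.0],[-10.25,-0.14,-0.0,-0.0],[-12.92,-0.17,-0.0,-0.0],[-15.52,-0.21,-0.0,-0.0],[-17.94,-0.24,-0.0,-0.0],[-20.03,-0.27,-0.0,-0.0],[-21.69,-0.29,-0.0,-0.0],[-22.78,-0.3,-0.0,-0.0],[-23.17,-0.31,-0.0,-0.0]]
t 24.05 p [674.9 107.4 292. ] rpy [ 1.799e+02 -2.000e-02  7.907e+01] F [-0.2 -0.7 -1.5] w 33.7
```

>>> {"method": "arm_command", "body": {
  "moves": [
    [-0.4,0,0,0],
    [-1.5,0,0,0],
    [-3.1,0,0,0],
    [-5.2,-0.1,0,0],
    [-7.6,-0.1,0,0],
    [-10.2,-0.1,0,0],
    [-12.9,-0.2,0,0],
    [-15.5,-0.2,0,0],
    [-17.9,-0.2,0,0],
    [-20,-0.3,0,0],
    [-21.7,-0.3,0,0],
    [-22.8,-0.3,0,0],
    [-23.2,-0.3,0,0],
    [-23.2,-0.3,0,0]
  ]
}}

```text
time_s: 25.45
position: [627.9, -120.2, 292.0]
orientation: [3.14, -0.0, 1.38]
contact_force: [-0.3, 0.8, -0.8]
width: 33.6
```

```bash
python3 - <<'E'
from mv import *
rows([(628,-119.5,206,79.1,13)])
E
```

```text
13
[[0.0,-0.0,0.14,-0.0],[0.0,-0.0,0.55,-0.0],[0.01,-0.0,1.16,-0.0],[0.02,-0.0,1.94,-0.0],[0.02,-0.01,2.84,-0.0],[0.03,-0.01,3.8,-0.0],[0.04,-0.01,4.79,-0.0],[0.04,-0.01,5.76,-0.0],[0.05,-0.01,6.66,-0.0],[0.06,-0.02,7.43,-0.1],[0.06,-0.02,8.05,-0.1],[0.07,-0.02,8.45,-0.1],[0.07,-0.02,8.6,-0.1]]
t 25.45 p [ 627.9 -120.2  292. ] rpy [ 1.7991e+02 -2.0000e-02  7.9040e+01] F [-0.3  0.8 -0.8] w 33.6
```

>>> {"method": "arm_command", "body": {
  "moves": [
    [0,0,0.1,0],
    [0,0,0.5,0],
    [0,0,1.1,0],
    [0,0,1.9,0],
    [0,0,2.8,0],
    [0,0,3.8,0],
    [0,0,4.8,0],
    [0.1,0,5.7,0],
    [0.1,0,6.5,0],
    [0.1,0,7.2,0],
    [0.1,0,7.7,0],
    [0.1,0,8,0],
    [0.1,0,8.1,0],
    [0.1,0,8.1,0]
  ]
}}

```text
time_s: 26.85
position: [628.4, -119.2, 211.1]
orientation: [3.14, -0.0, 1.38]
contact_force: [1.0, 0.3, -0.5]
width: 33.4
```

```bash
python3 - <<'E'
from mv import *
from ov import *
for n in ("scene","top"):
    c=bot.capture(n); cv2.imwrite(f"pics/{n}8.png",c["img"][:,:,::-1])
w=np.radians(-10.9)
rows([(628,-119.5,196,79.1,1)])
p=bot.get_state()["position"]; z=p[2]-109.9
S=[(box(p[0],p[1],w,22,34,z+22,z+152),(0,0,255)),(box(p[0],p[1],w,21,21,z,z+22),(0,255,0)),(box(627,-119.5,w,120,60,70.5,71),(0,255,255))]
overlay("pics/scene8.png","scene",S,(205,90,315,230),4.2,"pics/os8.png")
overlay("pics/scene8.png","scene",[],(205,90,315,230),4.2,"pics/os8r.png")
overlay("pics/top8.png","top",S,(310,110,430,210),6,"pics/ot8.png")
E
```

```text
1
[[-0.03,-0.04,1.53,-0.1]]
t 26.95 p [ 628.4 -119.3  211.3] rpy [ 1.7987e+02 -3.0000e-02  7.9040e+01] F [ 0.9  0.2 -1.5] w 33.7
```

View pics/os8.png

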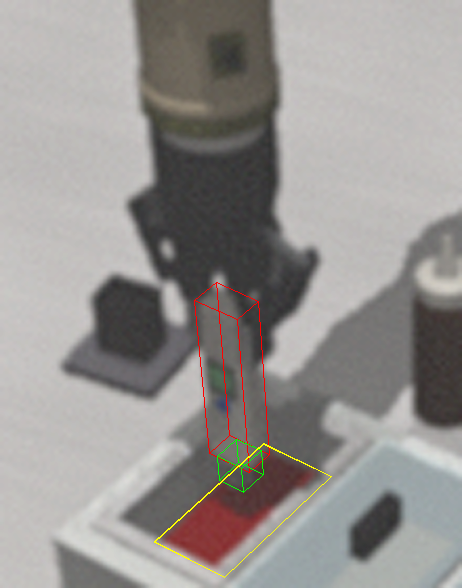

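View pics/os8r.png

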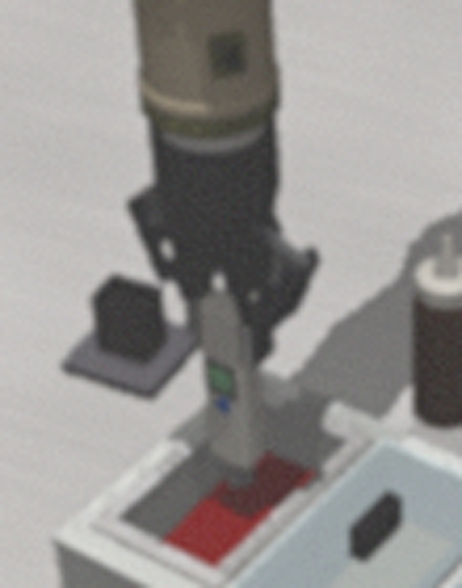

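View pics/ot8.png

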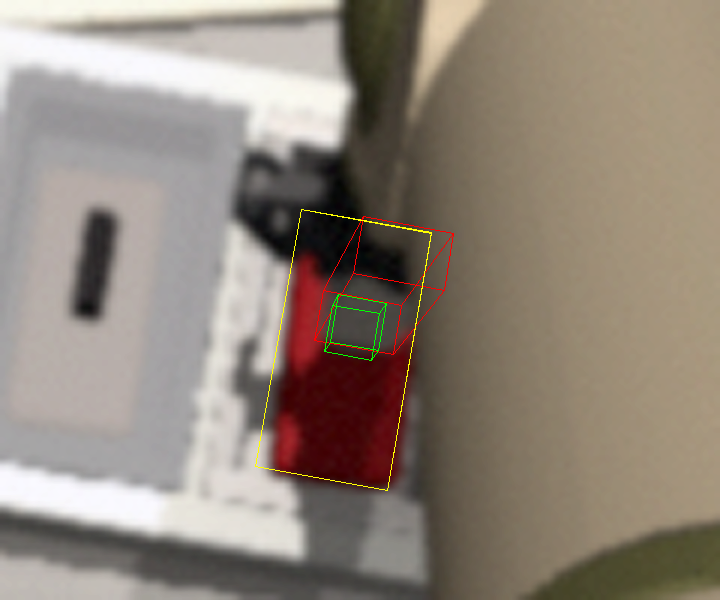

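```bash
python3 - <<'E'
from ov import *
w=np.radians(-10.9)
for i,(cx,cy,fx,fy) in enumerate([(631.1,-120.4,627,-121)]):
    H=[(box(cx,cy,w,150,84,104,104.1),(255,255,0)),(box(fx,fy,w,120,60,43,71),(0,255,255))]
    overlay("pics/top3.png","top",H,(340,120,400,205),7,f"pics/ota{i}.png")
    overlay("pics/scene3.png","scene",H,(222,170,300,235),9,f"pics/osa{i}.png")
E
```

```text
(no output)
```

View pics/ota0.png

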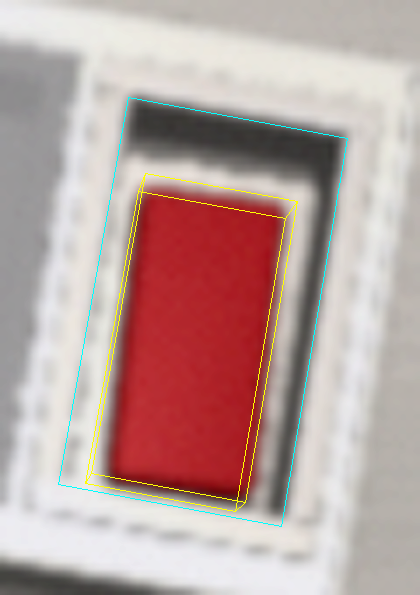

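View pics/osa0.png

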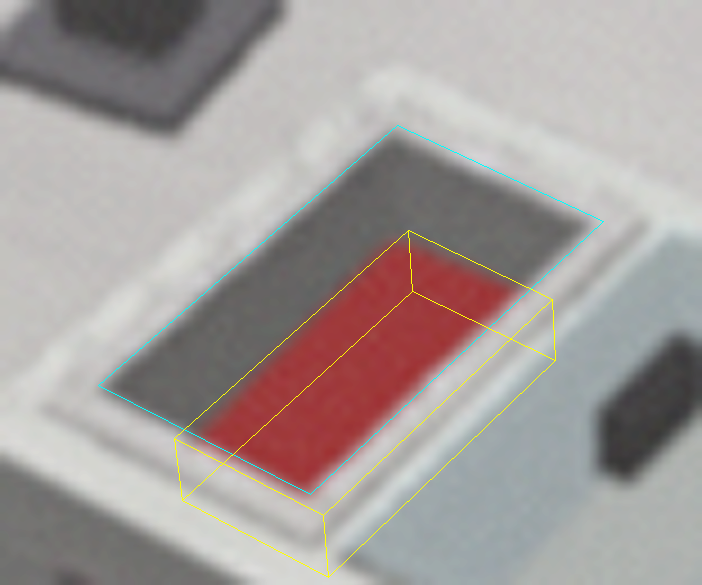

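>>> {"method": "arm_command", "body": {
  "moves": [
    [0,0,0.1,0],
    [-0.1,0,0.4,0],
    [-0.1,-0.1,0.8,0],
    [-0.1,-0.1,1.2,0],
    [-0.1,-0.1,1.4,0],
    [-0.1,-0.1,1.5,0],
    [-0.1,-0.1,1.5,0],
    [-0.1,-0.1,1.5,0]
  ]
}}

```text
time_s: 27.75
position: [627.4, -120.1, 196.4]
orientation: [3.139, -0.0, 1.379]
contact_force: [-1.5, 0.4, -0.9]
width: 33.7
```

```bash
python3 - <<'E'
from mv import *
from ov import *
for n in ("scene","top"):
    c=bot.capture(n); cv2.imwrite(f"pics/{n}9.png",c["img"][:,:,::-1])
w=np.radians(-10.9)
rows([(627.5,-120,196,79.1,1)])
p=bot.get_state()["position"]; z=p[2]-109.9
S=[(box(p[0],p[1],w,22,34,z+22,z+152),(0,0,255)),(box(p[0],p[1],w,1,1,71,z),(0,255,0))]
overlay("pics/scene9.png","scene",S,(205,120,290,220),5.9,"pics/os9.png")
overlay("pics/scene9.png","scene",[],(205,120,290,220),5.9,"pics/os9r.png")
overlay("pics/top9.png","top",S,(310,110,430,210),6,"pics/ot9.png")
cv2.imwrite("pics/scene9z.png",cv2.resize(cv2.imread("pics/scene9.png")[90:310,200:510],None,fx=2.5,fy=2.5,interpolation=2))
E
```

```text
1
[[0.01,0.01,0.05,-0.1]]
t 27.85 p [ 627.4 -120.   196.5] rpy [ 1.7986e+02 -3.0000e-02  7.9040e+01] F [ 0.1  0.1 -1.7] w 33.6
```

View pics/os9.png

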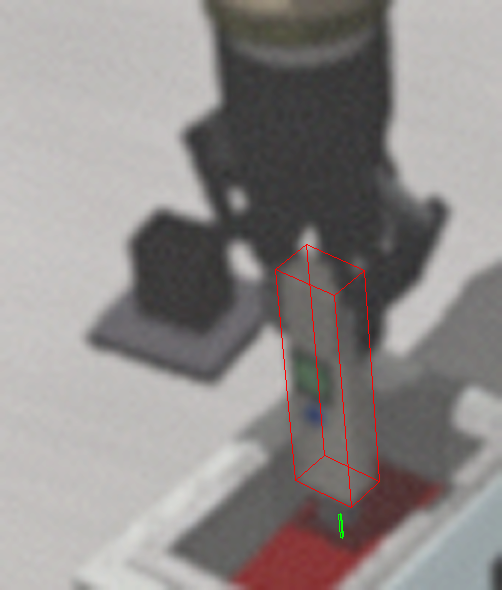

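View pics/os9r.png

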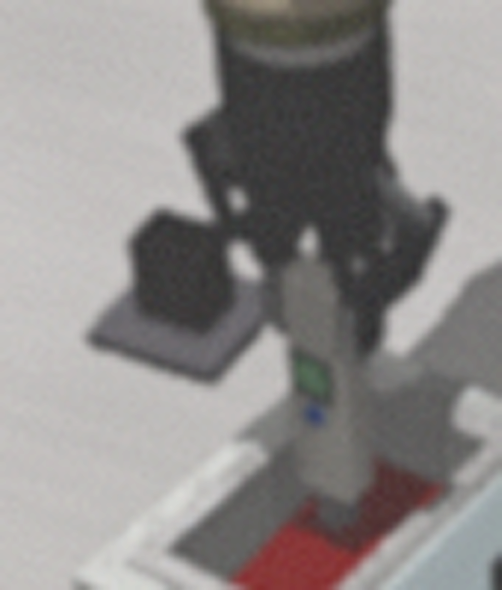

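View pics/ot9.png

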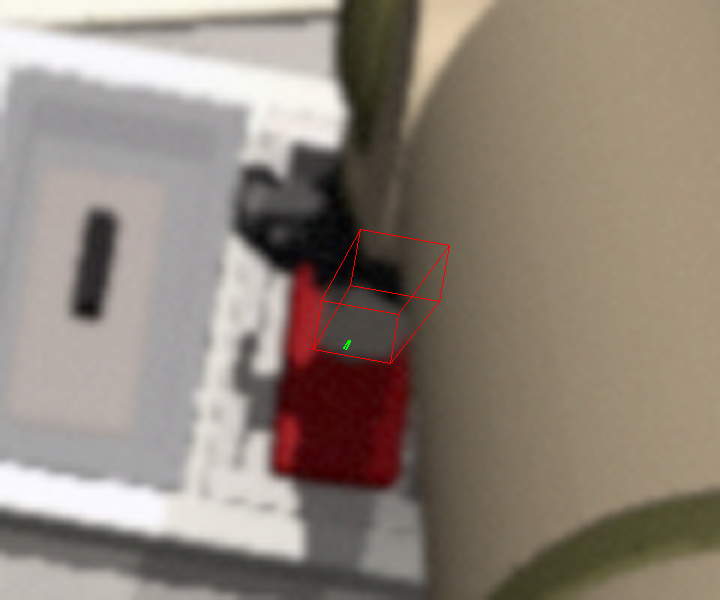

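View pics/scene9z.png

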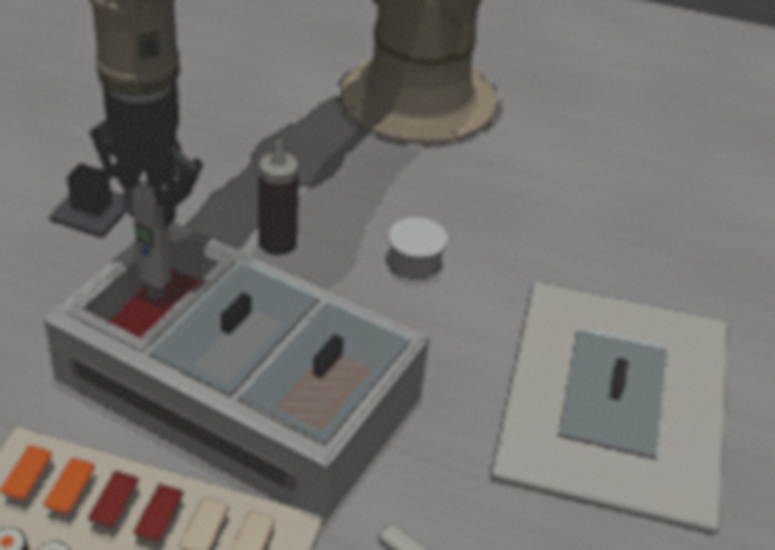

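```bash
python3 - <<'E'
from ov import *
w=np.radians(-10.9)
p=(627.4,-120.0); z=86.5
S=[(box(p[0],p[1],w,22,34,z+22,z+22.1),(0,0,255)),(box(p[0],p[1],w,21,21,z,z+.1),(0,255,0))]
def go(src,cam,crop,f,out,al=3):
    a=cv2.imread(src); cv2.imwrite("/tmp/b.png",cv2.convertScaleAbs(a,alpha=al)); overlay("/tmp/b.png",cam,S,crop,f,out)
go("pics/top9.png","top",(350,145,390,180),18,"pics/ot10.png",2)
go("pics/scene9.png","scene",(245,170,285,215),13,"pics/os10.png",1.5)
E
```

```text
(no output)
```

View pics/ot10.png

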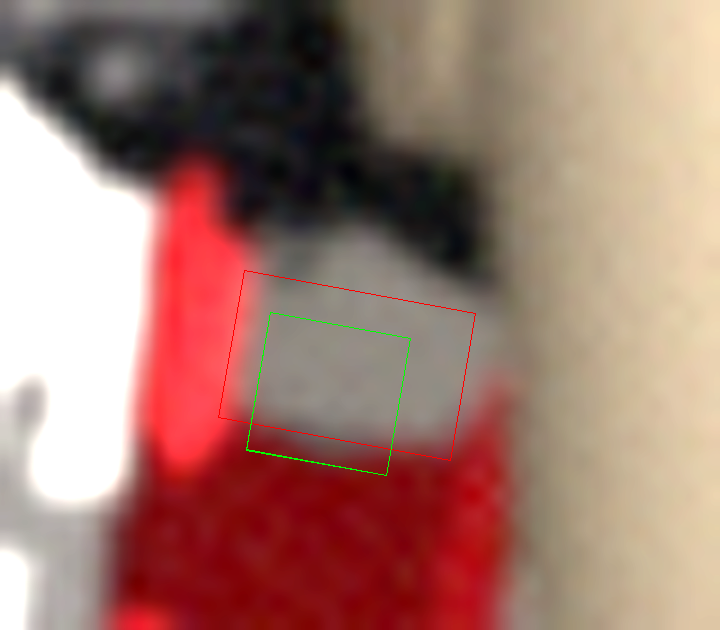

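View pics/os10.png

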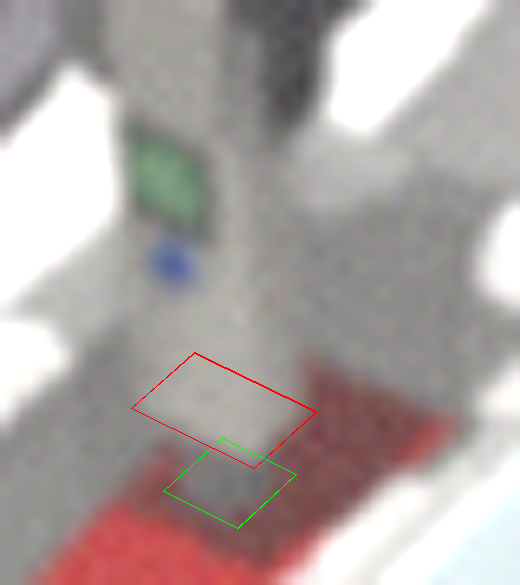

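>>> {"method": "arm_command", "body": {
  "moves": [
    [0,0,0.1,0],
    [0,0,0.15,0],
    [0,0,0.15,0],
    [0,0,0.15,0],
    [0,0,0.15,0],
    [0,0,0.15,0]
  ]
}}

```text
time_s: 28.45
position: [627.4, -120.0, 195.0]
orientation: [3.139, -0.001, 1.38]
contact_force: [0.2, -0.1, -1.5]
width: 33.6
```

```bash
python3 - <<'E'
from mv import *
import cv2
s=bot.get_state(); print(s["time_s"],s["position"].round(1),np.degrees(s["orientation"]).round(2),s["width"],np.abs(s["joint_velocities"]).max(),s["contact_force"].round(1))
c=bot.capture("top"); cv2.imwrite("pics/top11.png",c["img"][:,:,::-1])
E
```

```text
28.45 [ 627.4 -120.   195. ] [ 1.7985e+02 -3.0000e-02  7.9040e+01] 33.555435311574996 0.003321655116648773 [ 0.2 -0.1 -1.5]
```

View pics/top11.png

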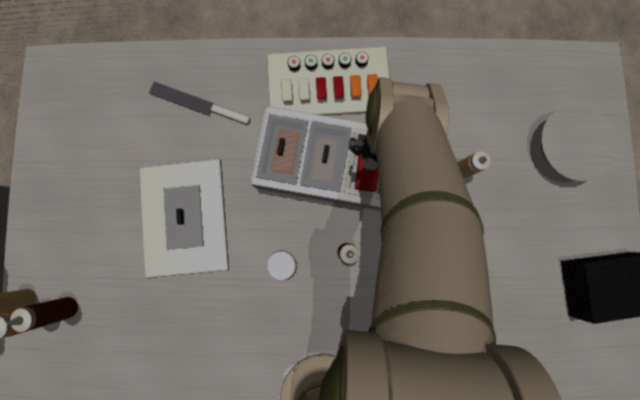

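The lid lies on the board at about (183, 216). The tub (281, 265), dark bottle (349, 254), cream bottle (481, 161) and the other two lids (281, 147 and 325, 154) have not moved.

```bash
python3 -c "
from bench import bot
print(bot.finish_job()); s=bot.get_state(); print(s['time_s'],s['position'],s['width'])"
```

```text
the job is handed in; nothing more can be done
None
the job is handed in; nothing more can be done
```

I handed the job in at about 28.5 s, with the thermometer still held over the tuna. No verdict was reported.

**What I did**
- I lifted the tuna lid by its tab and laid it flat on the board. Contact was about 8 N before I opened the fingers.
- I drew the thermometer straight up out of its stand and carried it over the salmon and sea bass pans with the lens about 180 mm up. Then I lowered it over the tuna.

**Last checks**
- **Position:** the tool was at (627.4, -120.0, 195.0) mm. The tuna's centre measured about (627.5, -121) mm.
- **Lens height:** about 85 mm above the counter, so roughly 14 mm above the fish by the arm's reading.
- **Attitude:** tilt was about 0.15°, and it was square to the holder within about 0.1° of my measured holder angle. The display faces the cook's side.
- **Grip:** the fingers held at 33.6 mm and the arm was still.
- **Rest of the scene:** the pictures show the lid on the board and the other two lids, the bottles and the tub unmoved.

**Where the checks disagreed**
- **Position along x:** the two cameras differ by about 4 mm on the tuna's position along x, so I used the mean. Measured against the fish in each picture, the thermometer looked about 4 mm too far along x in one and up to 7 mm too near in the other.
- **Height:** the scene picture suggested the lens might sit 3 to 4 mm higher than the arm's reading. I lowered it 1.5 mm to allow for this, so the true height is probably 14 to 18 mm above the fish.

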